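# Take the tray out of the sliding-lid box

### The arm

A 6-joint arm with a two-finger parallel gripper is mounted at the origin on a cart in front of the work surface, level with it; the furniture and walls round the work are solid. World frame = base frame: x ahead of the robot, y to its left, z up, the work surface at z = 0. Lengths are in m, angles in rad, forces in N, time in s.
With the tool pointing down it reaches from about 0.375 to 0.975 m from the base axis. Payload 3.8 kg.
Tool frame: the origin (TCP) lies midway between the tips of the shut fingers; the grasp point (between the pads) lies 19 mm behind it; z points along the fingers, y is the line along which they close (so a half turn about z gives the same grasp; the last joint's range is limited). The gripper opens to 85 mm and grips with 20 to 120 N. Pads are 22 mm wide; open, the fingers measure 114 mm over their backs; the gripper's body (76 mm by 85 mm) begins 54 mm behind the grasp point. The pads swing forward as they close: fully open they stand 13 mm farther back than shut.
Start: joints at [-1.31, 0.264, 1.604, -0, 1.274, -0.037], TCP at [0.198, -0.645, 0.231] pointing down, gripper open.
Joint ranges: [-2.63, 2.63], [-0.94, 2.18], [0.31, 2.57], [-1.31, 4.45], [0, 2.66], [-2.55, 2.55]. Speed limits (rad/s): [2.57, 2.57, 3.14, 3.14, 3.14, 3.14].

### API

Orientations are given as a rotation vector (axis times angle).
In Python, from workcell import status, read_camera, workorder, masks_of gives the robot as it stands.
- The arm moves only by the tool drive_tool, never from a script. Its argument "rows" is a list of rows, each a list of 7 numbers: the turn, a rotation vector about the tool's x, y, z in degrees, then the shift along the tool's x, y, z in m, then the opening, from 0 (shut) to 1 (fully open). In form: [[ax, ay, az, tx, ty, tz, claw], ...]. A call has 1 to 8 rows; each row shifts and turns the commanded pose from where the row before left it, along the tool's axes as they then stand; what a row does not reach is not made up. A row lasts 1/12 s, in which the tool goes at most 41.7 mm and 7.16 degrees, less where a joint would pass 70% of its speed; a pose out of reach is approached as far as the arm can. A call is refused whole if a number of a shift passes 0.0417 or a number of a turn 7.16, either way. A call with a gripper value outside its range is refused whole. The fingers move at their own pace and stop on an object; "force" is the grip in N (left out, the last holds). Time passes only in rows, so rows that do not move let the fingers close. It gives the time, the measured TCP pose, the force, the opening and the grip force at its end, in the units of the state.
- status.read_state(): the state, without advancing time (a new reading comes with each control period).
- read_camera(name): name is "scene" or "top" or "wrist"; returns a dict with "color" (480x640x3 uint8, red, green, blue), "intrinsics" (3x3 intrinsics, pixels), "world_from_camera" (4x4, takes a point from camera to world coordinates); the wrist camera has in their place "mount" (4x4, takes a point from camera to tool coordinates, whose origin is the TCP and whose axes are the flange's). Camera axes: x right, y up, looking along -z (the intrinsics and any distortion apply to the point x, -y, -z); pixel columns grow to the right and rows downward; lengths in m; the calibration is good to about 2 mm. The wrist camera is an equidistant fisheye: a pixel r from the principal point sees the ray r / f radians off the axis. A picture is of the moment at which its call begins: read the wrist's pose just before it. There is no depth.
- workorder.finish_job(): hands the job in; it is judged then, once.
Trained networks look in a picture, given as the dict that the camera call returned (one of the last four; its "shot" number tells which), for a name from the list of things; names that differ only in an ending like _2 or _b are one class to them, and where a whole thing is asked for, a point or a joint stands for the part that bears it (a point fixed in the world has none). Each returns a list of dicts, best first, with "score" (0 to 1); they miss things now and then, are a little off and sometimes report something else, mostly with a low value. They report only what shows in the picture. A call takes as long as a camera call.
- masks_of(picture, name): "mask" (480x640 bool, what is visible of it) and "bbox" ([left, top, right, bottom] in pixels, round what is visible of it).
The state is a dict: "time": time; "q": joint angles; "joint_vel": joint speeds; "joint_torque": joint torques, N m; "tool_pos": TCP position; "tcp_rot": TCP orientation; "wrist_force": force on the tool from outside, world axes, zero at the start; "torque": the same for the moment, N m; "width": opening from 0.0 (shut) to 1.0 (fully open); "grip_force": force on a finger pad.
Only numpy, scipy, OpenCV 4.12 (cv2) and the standard library are available. Lean on these libraries where they do the work, as an engineer would, in place of code of your own. Each camera call takes 0.05 s, during which the arm holds its last target. There are 200 camera calls.

### The job

Take the wooden sliding-lid box apart: slide its lid off the box, all the way onto the lid rest at its end, and leave it lying flat there. Then lift out the tray that is inside, and set it down gently and squarely on top of the matching empty tray that stands on the bench, edges flush and long sides parallel.

Things in the scene. Friction and masses are not known exactly. Their poses are not given: they have to be found in the camera images.
- tool_box: Low wooden box fixed to the bench, 146 x 134 x 54 mm, x -76 to +70. Origin at bench level, mid-opening (126 x 106); inside floor 6 mm up. +x: the way the lid slides off; z up. Lid runs on ledges 40 mm up; dark lips (tops at 54, 110 clear between) overhang its long edges 5 mm, so it only leaves lengthwise. Rear stop 47.5 mm high lets it go only to +x.
- lid_rest (a point): Middle of the brown wooden lid rest built onto the box's end, level with the ledges (40 mm up); its axes as the box's, its place 143 mm along box +x. The rest runs from box x = 70 to 217 mm, then an end stop 48 mm high. Side fences 49.5 mm high, no lips.
- lid: Plywood lid 140 x 120 x 8 mm. Dark wooden batten across its top near the rear end: lid x -62 to -50 mm, 90 mm long in y, rising 16 mm over the lid's top. Origin: centre of the underside; axes as the box's. Starts over the box (origin at box x 0 to 14 mm); against the end stop it is at 147 mm. About 0.14 kg, slides easily when the batten's rear face is pushed.
- tray: Open pale wooden tray 120 (x) x 100 (y) x 30 (z) mm, walls and floor 4 mm; a dark 10 mm thick partition, rim-high, runs along x through its middle, for pinching. Compartments 41 mm wide, 26 deep, empty. Origin: centre of the underside. About 0.15 kg. Starts in the box under the lid, on the inside floor, 3 mm play each side.
- spare_tray: A second tray, identical to the first and empty, loose on the bench to the right of the box. Origin: centre of its underside. A tray stacked squarely on it rests on its rim, 30 mm higher, with the same x axis (either way round).

How it is judged:
By the outcome, as a careful person would: the job done as asked, in the order asked, and still so for the second after the job is handed in, with the robot touching nothing.
It also fails if it takes over 54 s, if anything falls off the work surface, if the arm or the gripper's body presses on something with over 40 N, if the wrist force passes 120 N, or if a joint passes its speed limit or range.

## Working session

There is one attempt and no reset: what is moved stays moved. The work goes in short steps, Python scripts to look and compute and a tool call to move; the robot and the scene stay as the last step left them, time stands still between calls to the robot, and variables do not carry over. Pictures are saved under pics/ and viewed, at most 10 in all, crops included, and the job is handed in when it is done.

Besides the shell and the picture viewer there is one more tool, called after "Request:" as name([rows], argument=value, ...), one row to a line, values as JSON. drive_tool: Moves the arm, as the interface text tells. Its arguments: {"type":"object","properties":{"rows":{"type":"array"},"force":{"type":"number"}},"required":["rows"]}

```bash
ls; mkdir -p pics
python3 - <<'E'
from workcell import status, read_camera, workorder, masks_of
import cv2,numpy as np
s=status.read_state();print(s)
for n in["top","scene"]:
    p=read_camera(n);cv2.imwrite(f"pics/{n}0.png",p["color"][:,:,::-1]);print(n,p["intrinsics"],p["world_from_camera"],[k for k in p])
    for o in["tool_box","lid","spare_tray","lid_rest"]:
        try:
            for m in masks_of(p,o)[:3]:
                c=max(cv2.findContours(m["mask"].astype(np.uint8),0,2)[0],key=cv2.contourArea)
                print(o,m["score"],m["bbox"],cv2.minAreaRect(c))
        except Exception as e: print(o,e)
E
```

```text
pics
{'time': 0.0, 'q': array([-1.30986927e+00,  2.64761203e-01,  1.60537496e+00, -2.05657986e-05,
        1.27370366e+00, -3.69171337e-02]), 'joint_vel': array([-4.86420060e-04,  4.50577331e-04, -8.55102614e-06,  7.95434608e-04,
       -1.69544853e-03,  1.31273856e-03]), 'joint_torque': array([-3.27013840e-04, -5.15117562e+01, -3.67313647e+01, -2.79824790e-04,
        1.27869731e-02, -1.98412636e-05]), 'tool_pos': array([ 0.19787688, -0.64457783,  0.22995609]), 'tcp_rot': array([-3.10461256e+00, -4.65803534e-01,  4.24918058e-04]), 'wrist_force': array([ 0.45637757,  1.00414729, -0.89503804]), 'torque': array([ 0.00820752,  0.0141885 , -0.04999032]), 'grip_force': 0.0, 'width': 0.9997773492264411}
top [[456.94393641   0.         327.30022865]
 [  0.         456.94393641 236.65450076]
 [  0.           0.           1.        ]] [[-0.04662021  0.97458668 -0.21910581  0.33350647]
 [-0.99891073 -0.04505029  0.01215856 -0.09270651]
 [ 0.00197878  0.21943398  0.97562534  0.90140562]
 [ 0.          0.          0.          1.        ]] ['color', 'intrinsics', 'world_from_camera', 'shot']
tool
[... 830 characters left out ...]
.53705462  0.61750897]
 [ 0.          0.          0.          1.        ]] ['color', 'intrinsics', 'world_from_camera', 'shot']
tool_box 0.61 [183.5, 180.2, 336.5, 301.1] ((260.99835205078125, 235.94290161132812), (158.48887634277344, 85.78755187988281), 43.36341857910156)
lid 0.8 [232.6, 209.7, 328.1, 271.6] ((279.1939392089844, 241.02890014648438), (53.57854080200195, 83.09056091308594), 69.86369323730469)
spare_tray 0.8 [359.6, 264.2, 465.0, 340.5] ((412.5120544433594, 298.8543701171875), (94.47901153564453, 62.247535705566406), 38.41805648803711)
lid_rest 0.66 [186.3, 182.4, 339.7, 302.1] ((260.6295471191406, 236.35916137695312), (157.7247314453125, 83.69007110595703), 42.61405563354492)
```

Run:
```python
import cv2
t=cv2.imread("pics/top0.png")[190:340,150:470];cv2.imwrite("pics/topc.png",cv2.resize(t,(800,375),interpolation=cv2.INTER_CUBIC))
t=cv2.imread("pics/scene0.png")[160:360,170:480];cv2.imwrite("pics/scenec.png",cv2.resize(t,(800,516),interpolation=cv2.INTER_CUBIC))
```

```text
(no output)
```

View pics/topc.png

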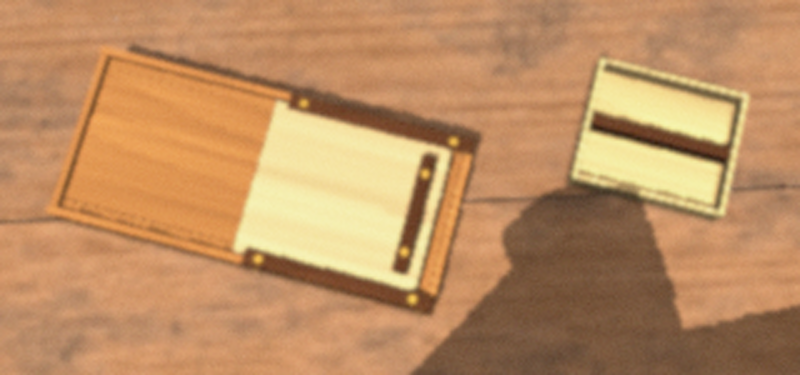

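View pics/scenec.png

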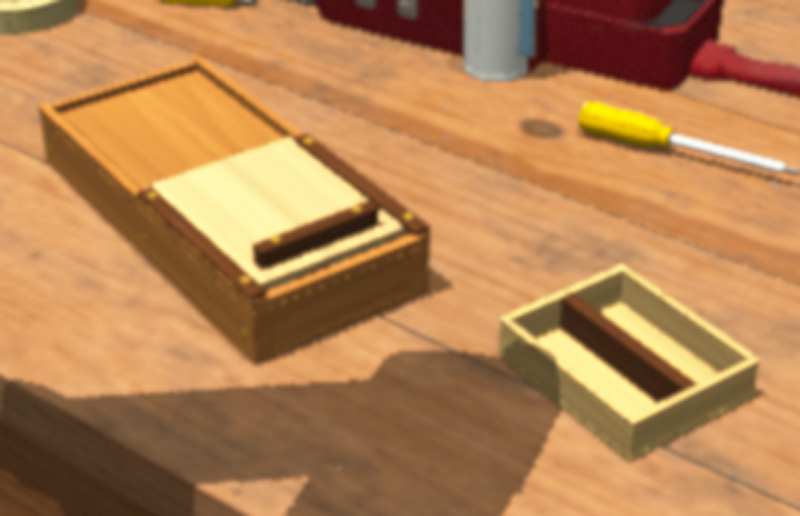

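The top crop (×2.5, offset 150,190) shows the box with its rear lip corners at (480,135) and (433,312), and the batten at (428,155)–(400,270). The spare tray's rim corners are at (602,57), (749,95), (722,215) and (572,183). The scene crop agrees. Box +x points left in the image, which is about world +y.

```bash
cat > h.py <<'E'
import numpy as np,cv2
from scipy.optimize import least_squares
from scipy.spatial.transform import Rotation as R
def proj(P,K,T):
    c=(np.atleast_2d(P)-T[:3,3])@T[:3,:3]
    return np.c_[K[0,2]+K[0,0]*c[:,0]/-c[:,2],K[1,2]-K[1,1]*c[:,1]/-c[:,2]]
def place(p,P): # p=(x,y,yaw)
    P=np.asarray(P,float);c,s=np.cos(p[2]),np.sin(p[2])
    return np.c_[p[0]+c*P[:,0]-s*P[:,1],p[1]+s*P[:,0]+c*P[:,1],P[:,2]]
def fit(obs,p0): # obs: list of (K,T,P local,pix)
    f=lambda p:np.concatenate([(proj(place(p,P),K,T)-px).ravel() for K,T,P,px in obs])
    r=least_squares(f,p0,loss="soft_l1");return r.x,r.fun.reshape(-1,2)
E
python3 - <<'E'
from h import *
from workcell import read_camera
C={n:read_camera(n) for n in("top","scene")}
g={n:(C[n]["intrinsics"],C[n]["world_from_camera"]) for n in C}
np.savez("cams.npz",**{n+k:v for n in g for k,v in zip("KT",g[n])})
t=lambda l:np.array(l)/2.5+[150,190]
s=lambda l:np.array(l)*310/800+[170,160]
bt=[[-.076,-.067,.054],[-.076,.067,.054],[.07,-.067,.054],[.07,.067,.054]]
ob=[(*g["top"],np.array(bt),t([[480,135],[433,312],[292,90],[245,263]])),
    (*g["scene"],np.array(bt[:2]+[[-.076,.067,0]]),s([[428,232],[256,298],[258,362]]))]
for o in(ob,ob[:1],ob[1:]):
    x,r=fit(o,[.4,.05,1.4]);print("box",x,np.degrees(x[2]),r.round(1).tolist())
h=[[.06,.05,.03],[.06,-.05,.03],[-.06,-.05,.03],[-.06,.05,.03]]
# +x local ~ world +y (image left) ; y local ~ image down
H=np.array(h)
o2=[(*g["top"],H,t([[572,185],[601,57],[749,95],[723,216]])),(*g["scene"],H,s([[501,320],[622,265],[757,360],[632,430]]))]
for o in(o2,o2[:1],o2[1:]):
    x,r=fit(o,[.4,-.25,1.4]);print("spare",x,np.degrees(x[2]),r.round(1).tolist())
E
```

```text
box [ 0.46486081 -0.03698419  1.27919427] 73.29243262371654 [[-0.7, 0.6], [0.8, -0.7], [0.2, 0.4], [-0.6, -0.5], [2.0, -2.4], [-0.9, 0.1], [-0.1, 2.9]]
box [ 0.46474792 -0.03713592  1.27866237] 73.26195726301079 [[-0.6, 0.7], [0.9, -0.6], [0.3, 0.5], [-0.5, -0.5]]
box [ 0.46432915 -0.03472577  1.30115242] 74.55054238277583 [[0.9, -3.4], [-0.8, -0.2], [-0.0, 2.6]]
spare [ 0.50613314 -0.27292286  1.27002839] 72.76726665937284 [[0.1, -2.8], [-0.0, 0.1], [0.3, -0.3], [0.6, 0.3], [-1.4, 0.2], [-0.7, 0.5], [0.5, 0.6], [-0.1, -1.6]]
spare [ 0.50530553 -0.27239949  1.27668673] 73.14876141212035 [[-0.1, -2.2], [-0.5, 0.6], [-0.0, -0.1], [0.6, 0.6]]
spare [ 0.50677543 -0.27322949  1.26612517] 72.54362870674231 [[-0.9, -0.0], [-0.1, 0.4], [0.9, 0.6], [0.1, -1.8]]
```

Request:
drive_tool([
  [0, 0, -7, 0, 0, 0, 0.5],
  [0, 0, -7, 0, 0, 0, 0.5],
  [0, 0, -7, 0, 0, 0, 0.5],
  [0, 0, -7, 0, 0, 0, 0.5],
  [0, 0, -7, 0, 0, 0, 0.5],
  [0, 0, -7, 0, 0, 0, 0.5],
  [0, 0, -7, 0, 0, 0, 0.5],
  [0, 0, -7, 0, 0, 0, 0.5],
])

```text
time: 1.27
tool_pos: [0.1981, -0.6453, 0.2314]
tcp_rot: [2.519, 1.878, -0.0]
wrist_force: [0.6, -0.3, 0.3]
width: 0.497
grip_force: 0.0
```

```bash
cat >> h.py <<'E'
from workcell import status,read_camera,masks_of
BOX=(.4648,-.0370,np.radians(73.2)); SP=(.506,-.2728,np.radians(72.9))
def pose():
    s=status.read_state();return s,np.array(s["tool_pos"]),R.from_rotvec(s["tcp_rot"])
def goto(w,yaw):
    "shift in tool axes to world point w, and turn needed (deg) about tool x,y,z to point down at yaw"
    s,p,r=pose();t=R.from_euler("z",yaw)*R.from_rotvec([np.pi,0,0])
    print("t",round(s["time"],2),"pos",p.round(4),"shift",r.inv().apply(np.array(w)-p).round(4),"turn",np.degrees((r.inv()*t).as_rotvec()).round(2),"F",np.array(s["wrist_force"]).round(1),"w",round(s["width"],2),"grip",round(s["grip_force"],1),"q",np.round(s["q"],2))
def inbox(b,x,y,z): return place(b,[[x,y,z]])[0]
E
python3 - <<'E'
from h import *
goto(inbox(SP,0,0,.2),SP[2])
goto(inbox(BOX,-.09,0,.1),BOX[2])
p=read_camera("wrist");print(p["intrinsics"],p["mount"].round(4))
E
```

```text
t 1.27 pos [ 0.1981 -0.6453  0.2314] shift [0.4449 0.1888 0.0313] turn [0.   0.01 0.51] F [ 0.6 -0.3  0.3] w 0.5 grip 0.0 q [-1.31  0.26  1.6   0.    1.27 -1.02]
t 1.27 pos [ 0.1981 -0.6453  0.2314] shift [0.5692 0.0816 0.1313] turn [0.   0.01 0.21] F [ 0.6 -0.3  0.3] w 0.5 grip 0.0 q [-1.31  0.26  1.6   0.    1.27 -1.02]
[[371.64829954   0.         315.6804373 ]
 [  0.         371.64829954 240.57884669]
 [  0.           0.           1.        ]] [[ 1.100e-03  9.646e-01  2.636e-01  6.620e-02]
 [ 1.000e+00 -1.300e-03  5.000e-04 -0.000e+00]
 [ 8.000e-04  2.636e-01 -9.646e-01 -1.422e-01]
 [ 0.000e+00  0.000e+00  0.000e+00  1.000e+00]]
```

Request:
drive_tool([
  [0, 0, 0, 0.035, 0.0158, 0.002, 0.5],
  [0, 0, 0, 0.035, 0.0158, 0.002, 0.5],
  [0, 0, 0, 0.035, 0.0158, 0.002, 0.5],
  [0, 0, 0, 0.035, 0.0158, 0.002, 0.5],
  [0, 0, 0, 0.035, 0.0158, 0.002, 0.5],
  [0, 0, 0, 0.035, 0.0158, 0.002, 0.5],
])

```text
time: 1.82
tool_pos: [0.3508, -0.4707, 0.2195]
tcp_rot: [2.527, 1.866, 0.0]
wrist_force: [0.5, -0.8, 0.2]
width: 0.498
grip_force: 0.0
```

Request:
drive_tool([
  [0, 0, 0, 0.035, 0.0158, 0.002, 0],
  [0, 0, 0, 0.035, 0.0158, 0.002, 0],
  [0, 0, 0, 0.035, 0.0158, 0.002, 0],
  [0, 0, 0, 0.035, 0.0158, 0.002, 0],
  [0, 0, 0, 0.035, 0.0158, 0.002, 0],
  [0, 0, 0, 0.035, 0.0158, 0.002, 0],
  [0, 0, 0.5, 0, 0, 0, 0],
  [0, 0, 0, 0, 0, 0, 0],
])

```text
time: 2.48
tool_pos: [0.5029, -0.297, 0.2072]
tcp_rot: [-2.531, -1.861, 0.0]
wrist_force: [-0.6, 0.3, 0.6]
width: -0.003
grip_force: 0.0
```

Run:
```python
from h import *
goto(inbox(SP,0,0,.2),SP[2])
goto(inbox(BOX,-.085,0,.1),BOX[2])
p=read_camera("wrist");cv2.imwrite("pics/w1.png",p["color"][:,:,::-1])
for n in("spare_tray","lid","tool_box"):
  for m in masks_of(p,n)[:2]: print(n,m["score"],m["bbox"])
```

```text
t 2.48 pos [ 0.5029 -0.297   0.2072] shift [ 0.024  -0.0043  0.0072] turn [-0.01  0.   -0.24] F [-0.6  0.3  0.6] w -0.0 grip 0.0 q [-0.58  0.11  1.83 -0.    1.2  -0.27]
t 2.48 pos [ 0.5029 -0.297   0.2072] shift [ 0.1518 -0.113   0.1072] turn [-0.01  0.   -0.54] F [-0.6  0.3  0.6] w -0.0 grip 0.0 q [-0.58  0.11  1.83 -0.    1.2  -0.27]
spare_tray 0.83 [260.2, 116.6, 374.8, 256.8]
spare_tray 0.58 [109.1, 0.0, 270.1, 58.5]
lid 0.62 [125.0, 1.3, 248.0, 28.0]
tool_box 0.84 [111.5, 0.0, 267.4, 56.9]
```

View pics/w1.png

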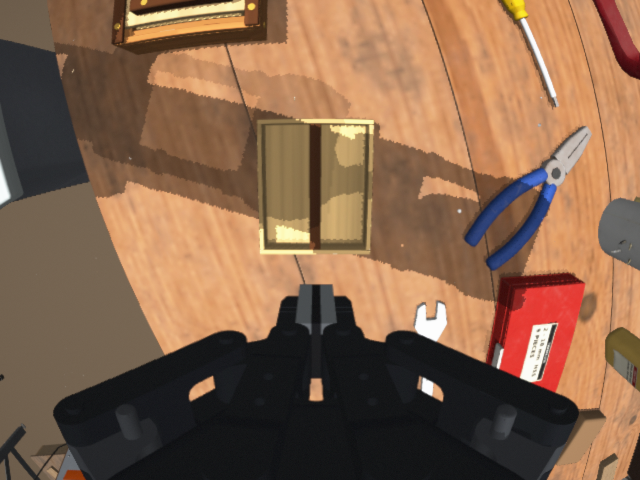

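The wrist picture shows the spare tray with its rim corners at about (257,121), (375,120), (371,253) and (261,254). The box's rear end is at top left.

```bash
cat >> h.py <<'E'
def wproj(P,p,r,K,M):
    t=r.inv().apply(P-p); c=(t-M[:3,3])@M[:3,:3]; v=np.c_[c[:,0],-c[:,1],-c[:,2]]
    rho=np.hypot(v[:,0],v[:,1]);k=np.arctan2(rho,v[:,2])/rho
    return np.c_[K[0,2]+K[0,0]*v[:,0]*k,K[1,2]+K[1,1]*v[:,1]*k]
def wfit(cor,P,p0,pose_,cam,pri=None):
    "fit x,y,yaw of local points P to pixels cor"
    _,p,r=pose_
    f=lambda x:(wproj(place(x,P),p,r,cam["intrinsics"],cam["mount"])-cor).ravel()
    q=least_squares(f,p0,loss="soft_l1");return q.x,q.fun.reshape(-1,2)
def subcor(img,guess,win=4):
    g=cv2.cvtColor(img,cv2.COLOR_RGB2GRAY)
    return cv2.cornerSubPix(g,np.float32(guess).reshape(-1,1,2),(win,win),(-1,-1),(3,50,.01)).reshape(-1,2)
RIM=np.array([[.06,.05,.03],[.06,-.05,.03],[-.06,-.05,.03],[-.06,.05,.03]])
def iou_fit(mask,zs,p0,pose_,cam):
    "fit pose so the hull of the tray's rim and base (raised by zs) covers the mask"
    from scipy.optimize import minimize
    _,p,r=pose_;P=np.vstack([RIM,RIM-[0,0,.03]])+[0,0,zs]
    def cost(d):
        x=np.array(p0)+d*[.001,.001,.01]
        u=cv2.convexHull(wproj(place(x,P),p,r,cam["intrinsics"],cam["mount"]).astype(np.float32)).reshape(-1,2)
        m=np.zeros((1920,2560),np.uint8);cv2.fillPoly(m,[np.int32(u*4+1.5)],1);m=cv2.resize(m.astype(np.float32),(640,480),interpolation=cv2.INTER_AREA)
        return np.abs(m-mask).sum()
    o=minimize(cost,[0,0,0],method="Nelder-Mead",options=dict(initial_simplex=[[0,0,0],[4,0,0],[0,4,0],[0,0,4]],xatol=.05,fatol=1))
    return np.array(p0)+o.x*[.001,.001,.01],o.fun
E
python3 - <<'E'
from h import *
P=pose();c=read_camera("wrist");
m=masks_of(c,"spare_tray")[0]["mask"]
# guess order: +x is up in image; which side is +y: project
print(wproj(place(SP,RIM),P[1],P[2],c["intrinsics"],c["mount"]).round(1).tolist())
g=[[257,121],[375,120],[371,253],[261,254]]
s=subcor(c["color"],g);print(s.tolist())
for cc in(np.array(g,float),s):
    x,r=wfit(cc,RIM,SP,P,c);print(x.round(4),np.degrees(x[2]).round(2),r.round(1).tolist())
x,f=iou_fit(m,0,SP,P,c);print("iou",x.round(4),np.degrees(x[2]),f,m.sum())
E
```

```text
[[252.9, 118.5], [370.1, 117.4], [367.8, 252.5], [257.5, 253.2]]
[[257.0, 121.0], [374.27679443359375, 117.66404724121094], [367.4757080078125, 255.7759552001953], [261.0, 254.0]]
[ 0.5089 -0.2753  1.2678] 72.64 [[0.2, -1.2], [-0.5, -0.5], [0.2, 1.4], [0.1, 0.6]]
[ 0.5082 -0.2754  1.2627] 72.35 [[-0.1, -1.1], [-0.2, 2.5], [2.7, -0.8], [-0.9, 0.6]]
iou [ 0.5097 -0.2716  1.2644] 72.44717705058424 171.0625 15460
```

Request:
drive_tool([
  [0, 0, -0.4, 0.03, -0.0226, 0.02, 0],
  [0, 0, 0, 0.03, -0.0226, 0.02, 0],
  [0, 0, 0, 0.03, -0.0226, 0.02, 0],
  [0, 0, 0, 0.03, -0.0226, 0.02, 0],
  [0, 0, 0, 0.032, -0.0226, 0.02, 0],
  [0, 0, 0, 0, 0, 0, 0],
  [0, 0, 0, 0, 0, 0, 0],
])

```text
time: 3.37
tool_pos: [0.4376, -0.1238, 0.1083]
tcp_rot: [-2.522, -1.867, 0.003]
wrist_force: [0.6, -0.1, 0.3]
width: -0.001
grip_force: 0.0
```

Run:
```python
from h import *
goto(inbox(BOX,-.085,0,.054),BOX[2])
goto(inbox(BOX,.071,0,.054),BOX[2])
p=read_camera("wrist");cv2.imwrite("pics/w2.png",p["color"][:,:,::-1])
```

```text
t 3.37 pos [ 0.4376 -0.1238  0.1083] shift [0.006  0.0011 0.0543] turn [-0.22 -0.   -0.17] F [ 0.6 -0.1  0.3] w -0.0 grip 0.0 q [-0.33 -0.04  2.18 -0.    1.   -0.03]
t 3.37 pos [ 0.4376 -0.1238  0.1083] shift [0.162  0.0006 0.0543] turn [-0.22 -0.   -0.17] F [ 0.6 -0.1  0.3] w -0.0 grip 0.0 q [-0.33 -0.04  2.18 -0.    1.   -0.03]
```

View pics/w2.png

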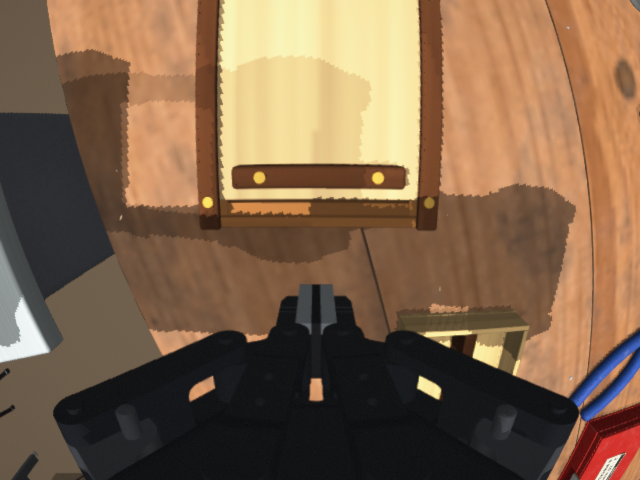

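The batten (rows 165–188) is dead ahead of the shut fingers and square to them. I'll go down behind it and push.

Request:
drive_tool([
  [0, 0, 0, 0, 0, 0.02, 0],
  [0, 0, 0, 0, 0, 0.02, 0],
  [0, 0, 0, 0, 0, 0.015, 0],
  [0, 0, 0, 0, 0, 0, 0],
])

```text
time: 3.75
tool_pos: [0.4395, -0.1263, 0.0535]
tcp_rot: [-2.526, -1.864, 0.003]
wrist_force: [-1.2, 0.2, 0.9]
width: -0.003
grip_force: 0.0
```

Request:
drive_tool([
  [0, 0, 0, 0.008, 0, 0, 0],
  [0, 0, 0, 0.008, 0, 0, 0],
  [0, 0, 0, 0.008, 0, 0, 0],
  [0, 0, 0, 0.008, 0, 0, 0],
  [0, 0, 0, 0.008, 0, 0, 0],
  [0, 0, 0, 0.008, 0, 0, 0],
  [0, 0, 0, 0.008, 0, 0, 0],
])

```text
time: 4.33
tool_pos: [0.4575, -0.0709, 0.0557]
tcp_rot: [2.524, 1.868, 0.001]
wrist_force: [-1.1, -3.2, 2.2]
width: 0.001
grip_force: 1.3
```

Run:
```python
from h import *
goto(inbox(BOX,.071,0,.054),BOX[2])
# box & batten from the w2 picture (pose then)
p=np.array([.4376,-.1238,.1083]);r=R.from_rotvec([-2.522,-1.867,.003]);c=read_camera("wrist")
L=np.array([[-.076,.067,.054],[-.076,-.067,.054]])
x,e=wfit(np.array([[200,229],[438,229]],float),L,BOX,(0,p,r),c);print(x.round(4),np.degrees(x[2]),e.round(1).tolist())
for a in(.0,.004,.008,.012,.016):
    print(a,wproj(place(x,[[a-.062,.045,.064],[a-.062,-.045,.064],[a-.05,.045,.064]]),p,r,c["intrinsics"],c["mount"]).round(0).tolist())
```

```text
t 4.33 pos [ 0.4575 -0.0709  0.0557] shift [ 0.1056 -0.0031  0.0017] turn [ 0.08  0.02 -0.19] F [-1.1 -3.2  2.2] w 0.0 grip 1.3 q [-0.21  0.05  2.21 -0.    0.88  0.09]
[ 0.4667 -0.033   1.277 ] 73.16532657402614 [[-0.0, 0.0], [0.0, 0.0]]
0.0 [[232.0, 207.0], [406.0, 207.0], [231.0, 184.0]]
0.004 [[232.0, 199.0], [406.0, 199.0], [231.0, 176.0]]
0.008 [[232.0, 192.0], [407.0, 192.0], [231.0, 169.0]]
0.012 [[231.0, 184.0], [407.0, 184.0], [231.0, 161.0]]
0.016 [[231.0, 176.0], [407.0, 176.0], [230.0, 153.0]]
```

Request:
drive_tool([
  [0, 0, 0, 0.01, -0.001, 0, 0],
  [0, 0, 0, 0.012, -0.001, 0, 0],
  [0, 0, 0, 0.012, -0.001, 0, 0],
  [0, 0, 0, 0.012, 0, 0, 0],
  [0, 0, 0, 0.012, 0, 0, 0],
  [0, 0, 0, 0.012, 0, 0, 0],
  [0, 0, 0, 0.012, 0, 0, 0],
  [0, 0, 0, 0.008, 0, 0, 0],
])

```text
time: 5.05
tool_pos: [0.4808, 0.0165, 0.0551]
tcp_rot: [2.525, 1.868, 0.001]
wrist_force: [1.3, -4.2, 0.9]
width: 0.001
grip_force: 1.9
```

Request:
drive_tool([
  [0, 0, 0, 0.004, 0, 0, 0],
  [0, 0, 0, 0.003, 0, 0, 0],
  [0, 0, 0, 0.003, 0, 0, 0],
  [0, 0, 0, 0.002, 0, 0, 0],
])

```text
time: 5.38
tool_pos: [0.4839, 0.0267, 0.0551]
tcp_rot: [2.526, 1.867, -0.0]
wrist_force: [1.7, -4.4, 2.3]
width: 0.001
grip_force: 2.2
```

Run:
```python
from h import *
goto(inbox(BOX,.071,0,.054),BOX[2])
p=read_camera("top");t=p["color"][190:340,150:470,::-1];cv2.imwrite("pics/top1.png",cv2.resize(t,(800,375),interpolation=cv2.INTER_CUBIC))
```

```text
t 5.38 pos [0.4839 0.0267 0.0551] shift [0.0045 0.0001 0.0011] turn [ 0.02  0.02 -0.24] F [ 1.7 -4.4  2.3] w 0.0 grip 2.2 q [ 0.    0.09  2.17 -0.    0.89  0.3 ]
```

View pics/top1.png

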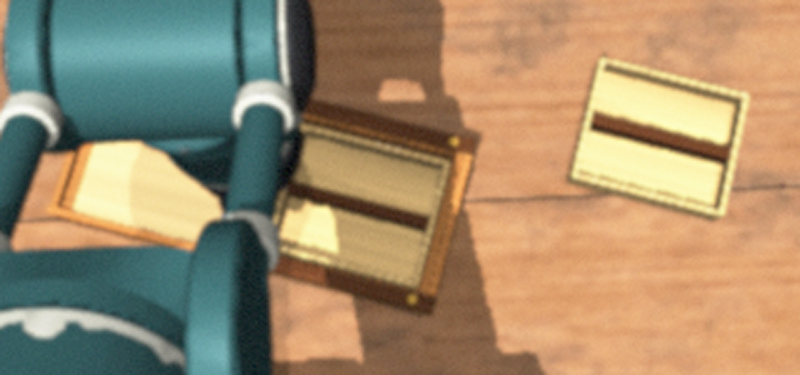

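The lid is nearly at the end stop and the tray is exposed. I'll creep on until the force rises.

Request:
drive_tool([
  [0, 0, 0, 0.002, 0, 0, 0],
  [0, 0, 0, 0.002, 0, 0, 0],
  [0, 0, 0, 0, 0, 0, 0],
])

```text
time: 5.68
tool_pos: [0.4848, 0.0306, 0.055]
tcp_rot: [-2.526, -1.867, -0.0]
wrist_force: [0.9, -2.7, 1.6]
width: 0.001
grip_force: 1.3
```

Request:
drive_tool([
  [0, 0, 0, 0.0015, 0, 0, 0],
  [0, 0, 0, 0.0015, 0, 0, 0],
  [0, 0, 0, 0, 0, 0, 0],
])

```text
time: 5.93
tool_pos: [0.4857, 0.0336, 0.055]
tcp_rot: [-2.526, -1.867, 0.0]
wrist_force: [1.7, -4.4, 3.0]
width: 0.002
grip_force: 1.7
```

Request:
drive_tool([
  [0, 0, 0, 0.0015, 0, 0, 0],
  [0, 0, 0, 0.0015, 0, 0, 0],
  [0, 0, 0, 0, 0, 0, 0],
])

```text
time: 6.18
tool_pos: [0.4866, 0.0366, 0.055]
tcp_rot: [-2.526, -1.868, -0.0]
wrist_force: [0.3, -4.1, 1.8]
width: -0.003
grip_force: 1.5
```

Request:
drive_tool([
  [0, 0, 0, 0.001, 0, 0, 0],
  [0, 0, 0, 0.001, 0, 0, 0],
  [0, 0, 0, 0, 0, 0, 0],
])

```text
time: 6.43
tool_pos: [0.487, 0.0379, 0.055]
tcp_rot: [2.525, 1.868, -0.002]
wrist_force: [1.1, -6.4, 1.8]
width: 0.002
grip_force: 3.1
```

The force is up and the motion has stopped short, so the lid is at the stop. I'll back off, rise, and look at the tray.

Request:
drive_tool([
  [0, 0, 0, -0.008, 0, 0, 0],
  [0, 0, 0, -0.008, 0, -0.03, 0],
  [0, 0, 0, -0.016, 0, -0.04, 0.2],
  [0, 0, 0, -0.02, 0, -0.04, 0.45],
  [0, 0, 0, -0.02, 0, -0.04, 0.45],
  [0, 0, 0, -0.025, 0, -0.008, 0.45],
  [0, 0, 0, 0, 0, 0, 0.45],
  [0, 0, 0, 0, 0, 0, 0.45],
])

```text
time: 7.1
tool_pos: [0.4594, -0.0515, 0.2066]
tcp_rot: [-2.528, -1.864, -0.003]
wrist_force: [0.1, 0.3, 0.2]
width: 0.448
grip_force: 0.0
```

Run:
```python
from h import *
P=pose();goto(inbox(BOX,0,0,.054),BOX[2])
c=read_camera("wrist");cv2.imwrite("pics/w3.png",c["color"][:,:,::-1])
for n in("tray","spare_tray","lid"):
  for m in masks_of(c,n)[:3]:
    print(n,m["score"],m["bbox"])
    if n=="tray":print(iou_fit(m["mask"],.006,(.4667,-.033,1.277),P,c),m["mask"].sum())
```

```text
t 7.1 pos [ 0.4594 -0.0515  0.2066] shift [0.0152 0.0008 0.1527] turn [ 0.03 -0.1  -0.38] F [0.1 0.3 0.2] w 0.45 grip 0.0 q [-0.17 -0.13  2.07  0.    1.2   0.13]
tray 0.87 [255.3, 126.4, 376.1, 264.3]
(array([ 0.46526942, -0.03365998,  1.27242487]), np.float64(223.5)) 15702
spare_tray 0.96 [370.3, 333.1, 451.5, 429.5]
lid 0.64 [239.5, 0.4, 394.0, 108.7]
```

View pics/w3.png

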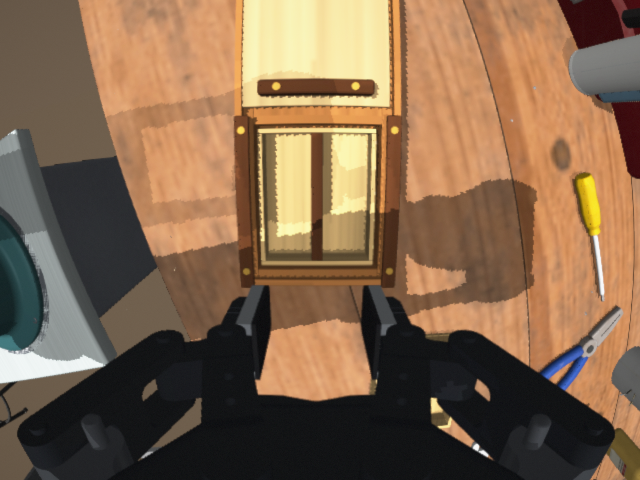

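The lid lies fully on the rest, with its rear edge at row 107 and the rest starting at about row 113. The tray is open, with rim corners at about (257,126), (377,126), (374,264) and (261,264). I'll compare enlarged crops of both trays for accurate corners.

Run:
```python
import cv2,numpy as np
a=cv2.imread("pics/w1.png")[108:268,250:382];b=cv2.imread("pics/w3.png")[116:276,250:382]
cv2.imwrite("pics/cmp.png",np.hstack([cv2.resize(i,None,fx=3,fy=3,interpolation=cv2.INTER_CUBIC) for i in(a,b)]))
```

```text
(no output)
```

View pics/cmp.png

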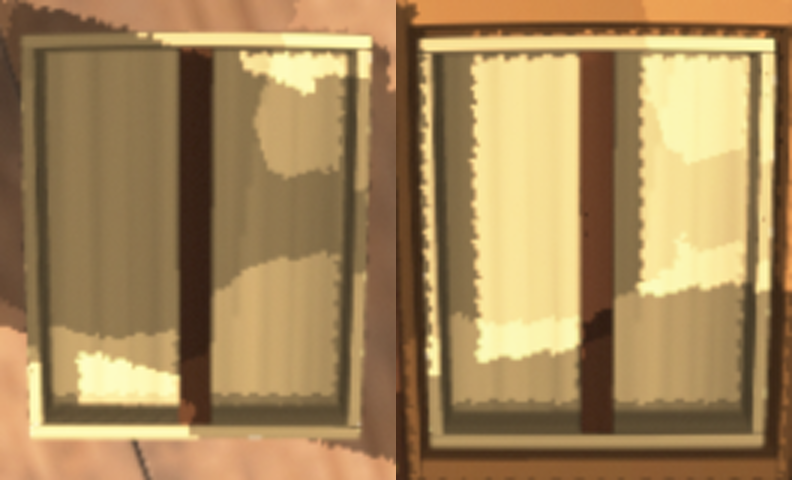

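Left crop (spare): corners (21,37), (372,37), (359,438), (31,438). Right crop (tray): (24,39), (379,39), (367,447), (34,447). Both are ×3 crops.

Run:
```python
from h import *
c=read_camera("wrist");P=pose()
f=lambda l,o:(np.array(l)+.5)/3-.5+o
# pose at w1
p1=np.array([.5029,-.2970,.2072]);r1=R.from_rotvec([-2.531,-1.861,0])
a,e=wfit(f([[21,37],[372,37],[359,438],[31,438]],[250,108]),RIM,SP,(0,p1,r1),c);print("spare",a.round(4),np.degrees(a[2]).round(2),e.round(1).tolist())
b,e=wfit(f([[24,39],[379,39],[367,447],[34,447]],[250,116]),RIM+[0,0,.006],BOX,P,c);print("tray",b.round(4),np.degrees(b[2]).round(2),e.round(1).tolist())
goto([b[0],b[1],.013],b[2])
```

```text
spare [ 0.5098 -0.2719  1.2664] 72.56 [[-0.2, -0.7], [0.1, -0.4], [0.6, 0.8], [-0.4, 0.5]]
tray [ 0.4641 -0.0328  1.2747] 73.04 [[-1.1, -0.7], [0.9, -0.6], [0.7, 1.0], [-0.6, 0.8]]
t 7.35 pos [ 0.4587 -0.0503  0.2045] shift [0.0183 0.0007 0.1915] turn [-0.2  -0.01 -0.02] F [-0.2 -0.8  0. ] w 0.45 grip 0.0 q [-0.16 -0.13  2.07  0.    1.2   0.13]
```

Request:
drive_tool([
  [0, 0, 0, 0.006, 0.0005, 0.03, 0.45],
  [0, 0, 0, 0.006, 0, 0.035, 0.45],
  [0, 0, 0, 0.006, 0, 0.035, 0.45],
  [0, 0, 0, 0, 0, 0.03, 0.45],
  [0, 0, 0, 0, 0, 0.02, 0.45],
  [0, 0, 0, 0, 0, 0.01, 0.45],
  [0, 0, 0, 0, 0, 0, 0.45],
  [0, 0, 0, 0, 0, 0, 0.45],
])

```text
time: 8.02
tool_pos: [0.4653, -0.0339, 0.0459]
tcp_rot: [-2.525, -1.868, 0.002]
wrist_force: [0.4, 0.3, 0.7]
width: 0.452
grip_force: 0.0
```

Run:
```python
from h import *
goto([.4645,-.033,.013],np.radians(73))
```

```text
t 8.02 pos [ 0.4653 -0.0339  0.0459] shift [ 0.0006 -0.0009  0.0329] turn [-0.09  0.01 -0.  ] F [0.4 0.3 0.7] w 0.45 grip 0.0 q [-0.13  0.07  2.21  0.    0.87  0.17]
```

Request:
drive_tool([
  [0, 0, 0, 0.0005, -0.001, 0.013, 0.45],
  [0, 0, 0, 0, 0, 0.01, 0.45],
  [0, 0, 0, 0, 0, 0.006, 0.45],
  [0, 0, 0, 0, 0, 0.002, 0.45],
  [0, 0, 0, 0, 0, 0, 0.45],
  [0, 0, 0, 0, 0, 0, 0.45],
])

```text
time: 8.52
tool_pos: [0.465, -0.0336, 0.0156]
tcp_rot: [2.526, 1.867, 0.001]
wrist_force: [-0.2, 0.2, -0.9]
width: 0.455
grip_force: 0.0
```

Request:
drive_tool([
  [0, 0, 0, 0, 0, 0, 0.2],
  [0, 0, 0, 0, 0, 0, 0.1],
  [0, 0, 0, 0, 0, 0, 0],
  [0, 0, 0, 0, 0, 0, 0],
  [0, 0, 0, 0, 0, 0, 0],
  [0, 0, 0, 0, 0, 0, 0],
], force=40)

```text
time: 9.02
tool_pos: [0.4654, -0.0336, 0.0159]
tcp_rot: [2.525, 1.867, 0.001]
wrist_force: [-0.3, -0.8, 4.8]
width: 0.107
grip_force: 40.7
```

Gripped on the partition (width about 9–10 mm). Lifting.

Request:
drive_tool([
  [0, 0, 0, 0, 0, -0.004, 0],
  [0, 0, 0, 0, 0, -0.008, 0],
  [0, 0, 0, 0, 0, -0.012, 0],
  [0, 0, 0, 0, 0, -0.016, 0],
  [0, 0, 0, 0, 0, -0.02, 0],
  [0, 0, 0, 0, 0, -0.02, 0],
  [0, 0, 0, 0, 0, -0.02, 0],
  [0, 0, 0, 0, 0, 0, 0],
], force=50)

```text
time: 9.68
tool_pos: [0.4673, -0.0338, 0.1193]
tcp_rot: [2.522, 1.865, 0.008]
wrist_force: [0.3, -1.0, -0.5]
width: 0.102
grip_force: 50.2
```

Run:
```python
from h import *
P=pose();c=read_camera("wrist");cv2.imwrite("pics/w4.png",cv2.resize(c["color"][60:340,160:480,::-1],None,fx=2,fy=2,interpolation=cv2.INTER_CUBIC))
t=(.4645,-.033,np.radians(73))
for m in masks_of(c,"tray")[:2]: print(m["score"],m["bbox"])
print(P[1],P[0]["tcp_rot"])
goto([.4645+.0451,-.0333-.2387,.12],np.radians(72.5))
```

```text
0.96 [171.2, 158.7, 460.0, 402.0]
[ 0.46732244 -0.03378038  0.11928838] [2.52227433 1.8651039  0.00780005]
t 9.78 pos [ 0.4649 -0.0335  0.1156] shift [-0.2149  0.1126 -0.0043] turn [ 0.08 -0.01  0.46] F [ 0.3 -0.1 -3.1] w 0.11 grip 50.2 q [-0.13 -0.03  2.16  0.    1.01  0.17]
```

View pics/w4.png

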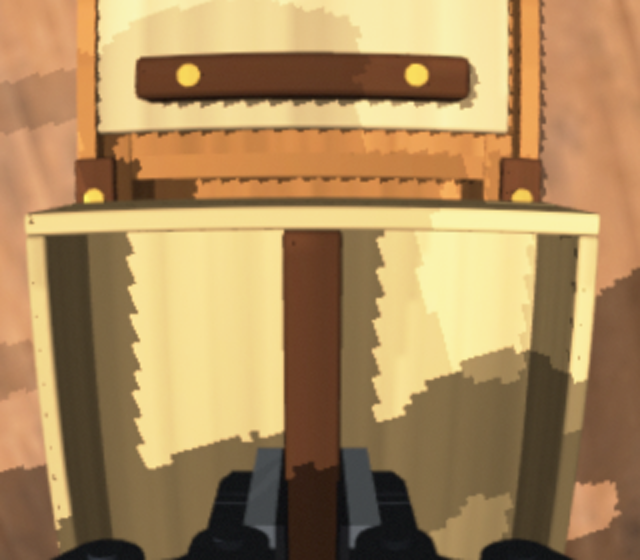

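The tray hangs level and square, with its front rim corners at full-frame (173,166) and (460,166). I'll check the in-hand offset.

Run:
```python
from h import *
c=read_camera("wrist")
p=np.zeros(3);r=R.from_rotvec([np.pi,0,0]) # tool frame: down at origin
cor=np.array([[173.3,166.3],[459.8,166.3]])-.25
L=RIM[:2]-[0,0,.0099]
x,e=wfit(cor,L,[0,0,0],(0,p,r),c);print("tray in tool",x.round(4),np.degrees(x[2]),e.round(1).tolist())
print(wproj(place([0,0,0],L),p,r,c["intrinsics"],c["mount"]))
```

```text
tray in tool [-0.0006 -0.0002  0.0014] 0.0789462675153671 [[-2.1, 0.0], [2.1, 0.0]]
[[170.59527684 164.26149776]
 [461.39138824 164.62348935]]
```

Request:
drive_tool([
  [0, 0, 0.4, -0.012, 0.0063, 0, 0],
  [0, 0, 0, -0.024, 0.0126, 0, 0],
  [0, 0, 0, -0.032, 0.0168, 0, 0],
  [0, 0, 0, -0.036, 0.0188, 0, 0],
  [0, 0, 0, -0.036, 0.0188, 0, 0],
  [0, 0, 0, -0.032, 0.0168, 0, 0],
  [0, 0, 0, -0.024, 0.0126, 0, 0],
  [0, 0, 0, -0.014, 0.0075, 0, 0],
])

```text
time: 10.5
tool_pos: [0.5059, -0.2693, 0.1129]
tcp_rot: [-2.533, -1.855, 0.003]
wrist_force: [0.0, 0.6, -1.9]
width: 0.105
grip_force: 50.1
```

Request:
drive_tool([
  [0, 0, 0, -0.005, 0.0025, 0.01, 0],
  [0, 0, 0, 0, 0, 0.015, 0],
  [0, 0, 0, 0, 0, 0.015, 0],
  [0, 0, 0, 0, 0, 0.01, 0],
  [0, 0, 0, 0, 0, 0, 0],
  [0, 0, 0, 0, 0, 0, 0],
  [0, 0, 0, 0, 0, 0, 0],
  [0, 0, 0, 0, 0, 0, 0],
])

```text
time: 11.17
tool_pos: [0.5086, -0.2723, 0.0662]
tcp_rot: [2.531, 1.859, 0.001]
wrist_force: [-0.4, 0.1, -1.4]
width: 0.104
grip_force: 50.0
```

Run:
```python
from h import *
goto([.5098,-.2719,.0399],np.radians(72.5))
c=read_camera("scene");cv2.imwrite("pics/s2.png",cv2.resize(c["color"][230:370,330:500,::-1],None,fx=4,fy=4,interpolation=cv2.INTER_CUBIC))
goto([.5098,-.2719,.0399],np.radians(72.5))
```

```text
t 11.17 pos [ 0.5086 -0.2723  0.0662] shift [0.0007 0.0009 0.0263] turn [0.1  0.02 0.1 ] F [-0.4  0.1 -1.4] w 0.1 grip 50.0 q [-0.53  0.24  1.97  0.    0.94 -0.23]
t 11.22 pos [ 0.5088 -0.2725  0.0664] shift [0.0009 0.0008 0.0265] turn [0.12 0.02 0.09] F [-0.3  0.4 -1.6] w 0.11 grip 50.0 q [-0.53  0.24  1.97  0.    0.94 -0.23]
```

View pics/s2.png

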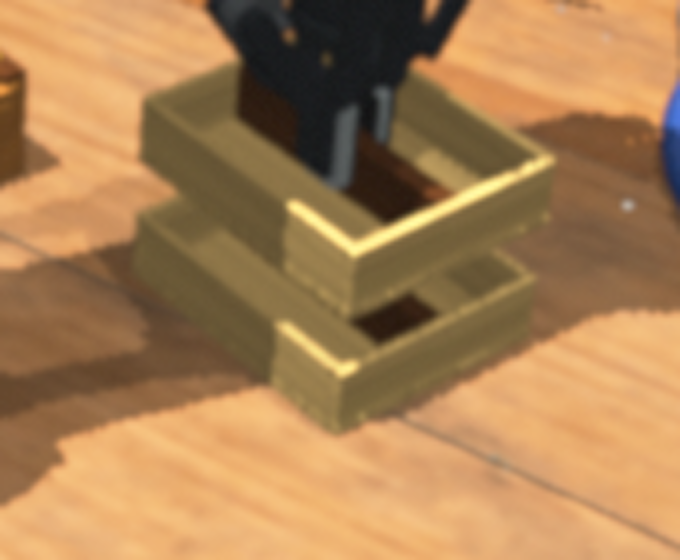

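The tray hovers over the spare. Rim corners in the ×4 crop are: upper (142,97), (353,252), (552,157) and lower (137,215), (345,375), (533,275). I'll fit both in this one camera for the relative error.

Run:
```python
from h import *
z=np.load("cams.npz");f=lambda l:(np.array(l)+.5)/4-.5+[330,230]
L=RIM[[0,3,2]]
for nm,h,px in(("up",.0565,[[142,97],[353,252],[552,157]]),("lo",0,[[137,215],[345,375],[533,275]])):
    x,e=fit([(z["sceneK"],z["sceneT"],L+[0,0,h],f(px))],SP);print(nm,x.round(4),np.degrees(x[2]).round(2),e.round(1).tolist())
```

```text
up [ 0.508  -0.2718  1.2676] 72.63 [[-0.9, -0.4], [0.0, 0.1], [0.8, 0.0]]
lo [ 0.5094 -0.2714  1.283 ] 73.51 [[-0.8, -0.2], [-0.1, 0.1], [1.1, -0.1]]
```

Request:
drive_tool([
  [0, 0, 0, 0.0009, 0.0009, 0.005, 0],
  [0, 0, 0, 0, 0, 0.006, 0],
  [0, 0, 0, 0, 0, 0.005, 0],
  [0, 0, 0, 0, 0, 0.003, 0],
  [0, 0, 0, 0, 0, 0.002, 0],
  [0, 0, 0, 0, 0, 0, 0],
  [0, 0, 0, 0, 0, 0, 0],
])

```text
time: 11.8
tool_pos: [0.5088, -0.2717, 0.0439]
tcp_rot: [-2.532, -1.859, 0.0]
wrist_force: [-0.0, 0.8, -2.2]
width: 0.1
grip_force: 50.0
```

Run:
```python
from h import *
goto([.5098,-.2719,.0399],np.radians(72.5))
c=read_camera("scene");cv2.imwrite("pics/s3.png",cv2.resize(c["color"][230:370,330:500,::-1],None,fx=4,fy=4,interpolation=cv2.INTER_CUBIC))
```

```text
t 11.8 pos [ 0.5088 -0.2717  0.0439] shift [0.0001 0.001  0.004 ] turn [-0.03 -0.01  0.06] F [-0.   0.8 -2.2] w 0.1 grip 50.0 q [-0.53  0.27  1.98  0.    0.9  -0.23]
```

View pics/s3.png

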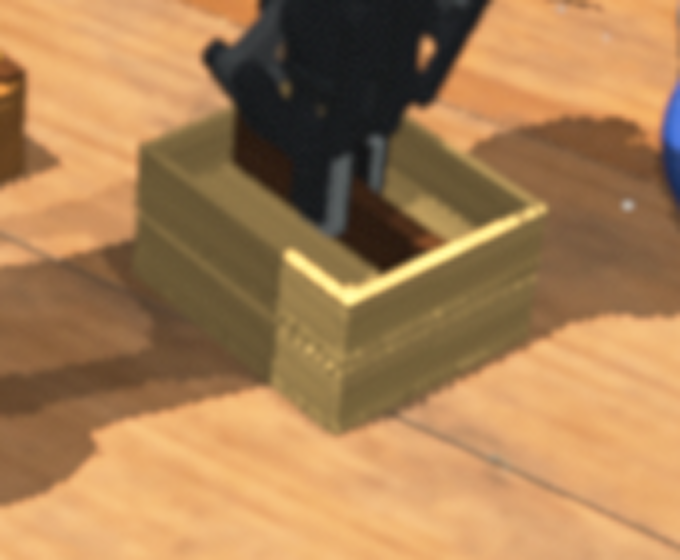

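It looks flush, about 4 mm above contact. Lowering gently.

Request:
drive_tool([
  [0, 0, 0, 0, 0.0006, 0.001, 0],
  [0, 0, 0, 0, 0, 0.001, 0],
  [0, 0, 0, 0, 0, 0.001, 0],
  [0, 0, 0, 0, 0, 0, 0],
  [0, 0, 0, 0, 0, 0, 0],
])

```text
time: 12.27
tool_pos: [0.5095, -0.2719, 0.0412]
tcp_rot: [-2.532, -1.859, 0.0]
wrist_force: [0.5, 0.5, -1.7]
width: 0.104
grip_force: 50.0
```

Request:
drive_tool([
  [0, 0, 0, 0, 0, 0.0005, 0],
  [0, 0, 0, 0, 0, 0.0005, 0],
  [0, 0, 0, 0, 0, 0, 0],
  [0, 0, 0, 0, 0, 0, 0],
])

```text
time: 12.6
tool_pos: [0.5095, -0.272, 0.0402]
tcp_rot: [-2.533, -1.859, -0.0]
wrist_force: [0.4, 0.2, -2.0]
width: 0.102
grip_force: 50.0
```

Request:
drive_tool([
  [0, 0, 0, 0, 0, 0.0005, 0],
  [0, 0, 0, 0, 0, 0.0005, 0],
  [0, 0, 0, 0, 0, 0, 0],
  [0, 0, 0, 0, 0, 0, 0],
])

```text
time: 12.93
tool_pos: [0.5097, -0.272, 0.0399]
tcp_rot: [2.532, 1.859, 0.0]
wrist_force: [-2.9, 1.4, 6.6]
width: 0.106
grip_force: 51.1
```

Request:
drive_tool([
  [0, 0, 0, 0, 0, 0.0005, 0],
  [0, 0, 0, 0, 0, 0, 0],
  [0, 0, 0, 0, 0, 0, 0],
])

```text
time: 13.18
tool_pos: [0.5097, -0.272, 0.0399]
tcp_rot: [2.532, 1.859, 0.0]
wrist_force: [-4.4, 3.0, 8.8]
width: 0.099
grip_force: 51.5
```

Contact at the expected height. I'll ease the grip, open and rise.

Request:
drive_tool([
  [0, 0, 0, 0, 0, -0.0005, 0],
  [0, 0, 0, 0, 0, 0, 0],
  [0, 0, 0, 0, 0, 0, 0.15],
  [0, 0, 0, 0, 0, 0, 0.2],
  [0, 0, 0, 0, 0, 0, 0.3],
  [0, 0, 0, 0, 0, 0, 0.4],
  [0, 0, 0, 0, 0, 0, 0.4],
  [0, 0, 0, 0, 0, 0, 0.4],
], force=20)

```text
time: 13.85
tool_pos: [0.5095, -0.272, 0.039]
tcp_rot: [-2.532, -1.859, 0.0]
wrist_force: [-0.2, 0.6, 0.2]
width: 0.398
grip_force: 0.0
```

Request:
drive_tool([
  [0, 0, 0, 0, 0, -0.005, 0.4],
  [0, 0, 0, 0, 0, -0.01, 0.4],
  [0, 0, 0, 0, 0, -0.02, 0.4],
  [0, 0, 0, 0, 0, -0.03, 0.4],
  [0, 0, 0, -0.004, 0, -0.035, 0.4],
  [0, 0, 0, -0.01, 0, -0.04, 0.4],
  [0, 0, 0, -0.01, 0, -0.04, 0.4],
  [0, 0, 0, 0, 0, 0, 0.4],
])

```text
time: 14.52
tool_pos: [0.5069, -0.2993, 0.2311]
tcp_rot: [2.519, 1.848, 0.009]
wrist_force: [0.7, -0.6, 1.1]
width: 0.395
grip_force: 0.0
```

Run:
```python
from h import *
P=pose();goto([.5097,-.272,.2],np.radians(72.5))
c=read_camera("wrist");ms=masks_of(c,"tray")
for m in ms[:3]: print(m["score"],m["bbox"])
m=ms[0]["mask"];
print("stack", iou_fit(m,.03,(.5097,-.272,1.2654),P,c),m.sum())
s=read_camera("scene")
for n in("tray","spare_tray","lid"):
  for q in masks_of(s,n)[:3]: print(n,q["score"],q["bbox"])
# silhouette straightness in the scene view: vertical edges of the stack, row by row
g=cv2.cvtColor(s["color"],cv2.COLOR_RGB2GRAY)
mm=np.any([q["mask"] for n in("tray","spare_tray") for q in masks_of(s,n)[:2] if q["bbox"][0]>340],axis=0)
for y in range(264,340,5):
    x=np.flatnonzero(mm[y]);print(y,x[[0,-1]] if len(x) else None,end="; ")
```

```text
t 14.52 pos [ 0.5069 -0.2993  0.2311] shift [ 0.0271 -0.006   0.0308] turn [0.99 0.33 0.02] F [ 0.7 -0.6  1.1] w 0.39 grip 0.0 q [-0.58  0.09  1.81 -0.    1.23 -0.27]
0.97 [246.9, 115.2, 362.7, 254.1]
stack (array([ 0.50956062, -0.27201049,  1.27043301]), np.float64(261.875)) 15907
tray 0.69 [363.0, 249.6, 468.0, 325.7]
spare_tray 0.89 [363.0, 285.4, 464.9, 340.6]
lid 0.96 [191.1, 184.8, 285.4, 231.5]
264 [372 437]; 269 [365 445]; 274 [364 452]; 279 [363 460]; 284 [364 466]; 289 [364 465]; 294 [363 464]; 299 [365 463]; 304 [371 462]; 309 [377 461]; 314 [383 460]; 319 [389 452]; 324 [395 442]; 329 [402 430]; 334 [408 421]; 339 None;
```

The stacked tray sits at (0.5096, -0.2720), where the spare was measured (0.5098, -0.2719). The silhouette edges run straight across the joint with no step, and the gripper is clear. Handing in.

```bash
python3 -c "
from workcell import workorder;print(workorder.finish_job())"
```

```text
the job is handed in; nothing more can be done
None
```

The job is handed in at about 15 s of the 54 s allowed: the lid lies flat on the lid rest against its end stop, and the tray is stacked on the spare tray, flush to within about 1 mm by my last measurement; no verdict came back.

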